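# Let the wide label rolls out of a lidded gravity chute and ease the lid shut

## Task

Let the two wide label rolls out for the packer: with a fingertip press the paddle of the wide-roll chute's lever right down, so that its lid lifts, and keep it down until both rolls have run into the tray in front. Then ease the lever back up slowly, so that the lid comes down softly and is fully shut without slamming, and move clear. Work it by the lever alone: do not touch the lid or any roll, do not open the narrow-roll chute, and leave everything else on the bench where it is.

Things in the scene. Friction and masses are not known exactly. Their poses are not given: they have to be found in the camera images.
- chute_wide: covered chute of the wide rolls, bolted down. Origin on the bench under the middle of its runway; x points from open tray (-x) to closed rear, z up. Grey steel runway 54 mm wide inside slopes down 8 deg to -x, floor 58 mm up at x=0. x -178..0 mm: tray, 35 mm end lip, 45 mm walls; 0..162 mm: roll store under the lid. Lever beside it at y=-52 mm. Top 180 mm, lid up 255 mm
- lever_wide (a joint): angle (rad) of the wide chute's lever: 0 at rest (paddle up, lid shut), 0.314 right down on its stop (lid fully up). Steel bar on a cross pin 150 mm behind the paddle, 105 mm above the bench. About 4 to 9 N down on the paddle moves and holds it; the lid's weight brings it back up
- paddle_wide (a point): middle of the upper face of the black ribbed finger paddle on the front end of the wide chute's lever, in front of the tray: 52 mm along the chute, 40 mm wide. At rest about 140 mm above the bench, front edge 9 deg up; right down it is 47 mm lower, front edge 9 deg down, under 8 mm of shift along the chute. Turns with the lever
- lid_wide: lid of the wide chute: clear hood 150 mm long in a steel frame, hinged at the rear, with a steel apron in front that holds the rolls back. Origin 100 mm in front of the hinge, 163 mm up; axes as the chute's when shut, pitched by the lid's angle (0.69 rad fully up). A push rod ties it to the lever: it turns 2.2 times as far. No damper: let go, it drops shut with a bang. 0.3 to 0.55 kg
- apron_wide (a point): middle of the lower edge of the wide chute's lid apron: about 72 mm above the bench when shut, about 183 mm when fully up
- roll_wide_1: wide white label roll, 70 mm across, 50 mm wide, axis across the chute; origin at its centre. Starts in the wide chute's store, just behind the apron; set free, it rolls down by itself in about a second and comes to rest in the tray, its centre at about x = -145 mm of the chute
- roll_wide_2: wide white label roll, 70 mm across, 50 mm wide, axis across the chute; origin at its centre. Starts in the wide chute's store, behind the first; set free, it rolls down by itself in about a second and comes to rest in the tray, its centre at about x = -76 mm of the chute
- chute_narrow: covered chute of the narrow rolls, bolted down. Origin on the bench under the middle of its runway; x points from open tray (-x) to closed rear, z up. Grey steel runway 29 mm wide inside slopes down 8 deg to -x, floor 58 mm up at x=0. x -178..0 mm: tray, 35 mm end lip, 45 mm walls; 0..162 mm: roll store under the lid. Lever beside it at y=-40 mm. Top 180 mm, lid up 255 mm
- lever_narrow (a joint): angle (rad) of the narrow chute's lever: 0 at rest (paddle up, lid shut), 0.314 right down on its stop (lid fully up). Steel bar on a cross pin 150 mm behind the paddle, 105 mm above the bench. About 4 to 9 N down on the paddle moves and holds it; the lid's weight brings it back up
- paddle_narrow (a point): middle of the upper face of the black ribbed finger paddle on the front end of the narrow chute's lever, in front of the tray: 52 mm along the chute, 40 mm wide. At rest about 140 mm above the bench, front edge 9 deg up; right down it is 47 mm lower, front edge 9 deg down, under 8 mm of shift along the chute. Turns with the lever
- lid_narrow: lid of the narrow chute: clear hood 150 mm long in a steel frame, hinged at the rear, with a steel apron in front that holds the rolls back. Origin 100 mm in front of the hinge, 163 mm up; axes as the chute's when shut, pitched by the lid's angle (0.69 rad fully up). A push rod ties it to the lever: it turns 2.2 times as far. No damper: let go, it drops shut with a bang. 0.3 to 0.55 kg
- roll_narrow_1: narrow white label roll, 70 mm across, 25 mm wide, in the narrow chute's store; origin at its centre. To be left there
- roll_narrow_2: narrow white label roll, 70 mm across, 25 mm wide, in the narrow chute's store; origin at its centre. To be left there
- knife: bystander, loose: safety knife, 150 x 26 x 18 mm, lying flat; origin under its middle
- stapler: bystander, loose: desk stapler, 125 x 36 x 47 mm; origin under its middle
- tape_roll: bystander, loose: roll of brown packing tape, 100 mm across, 48 mm high, lying flat; origin under its middle
- carton: bystander, loose: closed cardboard carton, 170 x 130 x 85 mm; origin under its middle
- scanner: bystander, loose: hand scanner, about 195 x 62 x 49 mm, lying; origin underneath
- label_remover: bystander, loose: white plastic bottle, 60 mm across, 165 mm high; origin under its middle
- tape_gun: bystander, loose: hand tape dispenser with handle, about 250 x 60 x 86 mm; origin underneath
- mug: bystander, loose: white mug, 82 mm across, 95 mm high; origin under its middle

How it is judged:
By the outcome, as a careful person would: the job done as asked, in the order asked, and still so for the second after the job is handed in, with the robot touching nothing.
It also fails if it takes over 48 s, if anything falls off the work surface, if the arm or the gripper's body presses on something with over 40 N, if the wrist force passes 120 N, or if a joint passes its speed limit or range.

## Robot

A 7-joint arm with a two-finger parallel gripper is mounted at the origin on the work surface. World frame = base frame: x ahead of the robot, y to its left, z up, the work surface at z = 0. Lengths are in m, angles in rad, forces in N, time in s.
With the tool pointing down it reaches from about 0.425 to 0.825 m from the base axis. Payload 3.6 kg.
Tool frame: the origin (TCP) lies on the mounting face of the last link; the fingertips stand 186 mm ahead of it and the grasp point (between the pads) lies bot.pinch_z ahead of it (bot.pinch_z is the distance from the TCP to the grasp point, in m); z points along the fingers, y is the direction in which the jaws open and shut (so a half turn about z gives the same grasp; the last joint's range is limited). The gripper opens to 93 mm and grips with 3 to 60 N. Pads are 15 mm wide; open, the fingers measure 128 mm over their backs; the gripper's body (75 mm by 188 mm) begins 65 mm behind the grasp point.
Start: joints at [1.266, 0.615, -0.013, 1.423, 0.008, 1.103, -0.04], TCP at [0.179, -0.625, 0.405] pointing down, gripper open.
Joint ranges: [-3.12, 3.12], [-0.3, 2.06], [-1.34, 1.32], [0.26, 2.42], [-1.36, 4.5], [0.01, 1.98], [-2.84, 2.84]. Speed limits (rad/s): [2.79, 2.79, 3.14, 3.14, 3.14, 3.14, 3.14].

## Interface

Orientations are given as a 3x3 rotation matrix whose columns are the frame's x, y, z axes.
In Python, from station import bot, optics gives the robot as it stands. The module is installed in compiled form; this text tells all that it offers.
- The arm moves only by the shell command python3 -m handwheel 'ROWS' [FORCE]. ROWS is text: rows parted by semicolons, each of 5 numbers parted by spaces: the shift along the world's x, y, z in units of 40 mm (1.0 is 40 mm), then the turn about the world's z in units of 5 degrees (1.0 is 5 degrees), then the finger opening in mm, from 0 to 93. In form: x y z yaw gripper; .... A call has 1 to 8 rows; each row shifts and turns the commanded pose from where the row before left it; what a row does not reach is not made up. A row lasts 1/12 s, in which the tool goes at most 41.7 mm and 7.16 degrees, less where a joint would pass 70% of its speed; a pose out of reach is approached as far as the arm can. A call is refused whole if a number of a shift passes 1 or a number of a turn 1, either way. A call with a gripper value outside its range is refused whole. The fingers move at their own pace and stop on an object; FORCE is the grip in N (left out, the last holds). Time passes only in rows, so rows that do not move let the fingers close. It gives the time, the measured TCP pose, the force and the opening at its end, in the units of the state.
- bot.get_state(): the state, without advancing time (a new reading comes with each control period).
- optics.snapshot(name): name is "scene" or "top" or "wrist"; returns a dict with "frame" (420x560x3 uint8, red, green, blue), "fx", "fy", "cx", "cy" (pixels), "R" (3x3) and "t" (3): a world point X has camera coordinates R X + t; the wrist camera has in their place "tool_from_camera" (4x4, takes a point from camera to tool coordinates, whose origin is the TCP and whose axes are the flange's). Camera axes: x right, y down, z forward; pixel columns grow to the right and rows downward; lengths in m; the calibration is good to about 2 mm. The wrist camera is an equidistant fisheye: a pixel r from the principal point sees the ray r / f radians off the axis. A picture is of the moment at which its call begins: read the wrist's pose just before it. There is no depth.
- bot.sign_off(): hands the job in, once; it reports no verdict.
The state is a dict: "clock": time; "joint_positions": joint angles; "joint_vel": joint speeds; "effort": joint torques, N m; "eef_pos": TCP position; "tcp_rot": TCP orientation; "force": force on the tool from outside, world axes, zero at the start; "torque": the same for the moment, N m; "finger_gap": finger opening in m.
Only numpy, scipy, OpenCV 4.12 (cv2) and the standard library are available. Lean on these libraries where they do the work, as an engineer would, in place of code of your own. Each camera call takes 0.05 s, during which the arm holds its last target.

## Working session

There is one attempt and no reset: what is moved stays moved. The work goes in short steps, Python scripts to look and compute and a shell command to move; the robot and the scene stay as the last step left them, time stands still between calls to the robot, and variables do not carry over. Pictures are saved under pics/ and viewed, and the job is handed in when it is done.

```bash
mkdir -p pics; python3 - <<'E'
from station import bot, optics
import cv2, numpy as np
print(bot.get_state(), bot.pinch_z)
for n in ["scene","top","wrist"]:
    s=optics.snapshot(n); cv2.imwrite(f"pics/{n}0.png",s["frame"][:,:,::-1])
    print(n,{k:(np.round(v,4).tolist() if k!="frame" else 0) for k,v in s.items()})
E
```

```text
{'clock': 0.0, 'joint_positions': array([ 1.26552945,  0.61590872, -0.01261732,  1.4248835 ,  0.00812183,
        1.10337561, -0.04041722]), 'joint_vel': array([-1.83203729e-03, -5.52390173e-04, -1.04669964e-03,  1.06947711e-03,
        9.33609945e-05, -4.22882015e-04,  8.83917449e-04]), 'effort': array([-2.81658658e-04, -4.58941948e+01,  2.08989051e-01, -1.65746605e+01,
       -6.10334147e-02,  2.06081767e-02,  2.50794046e-04]), 'eef_pos': array([ 0.17878829, -0.62460394,  0.40359249]), 'tcp_rot': array([[ 9.61379004e-01,  2.75226910e-01, -7.47050286e-04],
       [ 2.75227918e-01, -9.61375981e-01,  2.41153343e-03],
       [-5.44773062e-05, -2.52400671e-03, -9.99996813e-01]]), 'force': array([-0.42084355,  0.1863938 , -0.4423082 ]), 'torque': array([-0.10162935, -0.04036261,  0.0129443 ]), 'finger_gap': 0.09305962168587474} 0.1673
scene {'frame': 0, 'fx': 503.3211, 'fy': 503.3211, 'cx': 282.4111, 'cy': 212.0672, 'R': [[0.2745, 0.9615, -0.0117], [0.7509, -0.222, -0.6219], [-0.6006, 0.1619, -0.783]], 't': [-0.1674, -0.3502, 1.8181]}
top {'frame': 0, 'fx': 510.6505, 'fy': 510.6505, 'cx': 270.243, 'cy': 214.4334, 'R': [[0.0114, -0.9998, 0.0159], [-0.9816, -0.0142, -0.1907], [0.1909, -0.0135, -0.9815]], 't': [-0.0066, 0.5879, 1.5643]}
wrist {'frame': 0, 'fx': 325.1923, 'fy': 325.1923, 'cx': 277.9949, 'cy': 213.824, 'tool_from_camera': [[-0.001, -0.9659, -0.2588, 0.0701], [1.0, -0.0011, 0.0001, 0.0011], [-0.0004, -0.2588, 0.9659, 0.0208], [0.0, 0.0, 0.0, 1.0]]}
```

View pics/scene0.png

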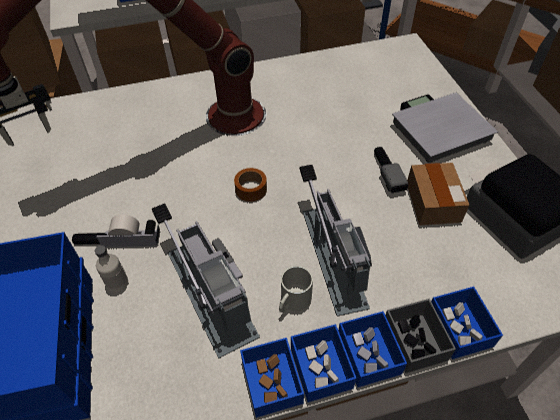

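View pics/top0.png

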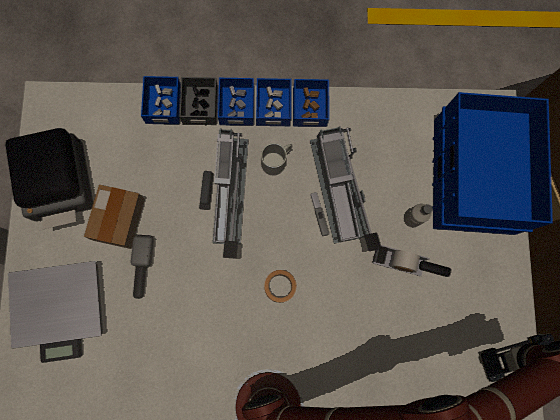

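View pics/wrist0.png

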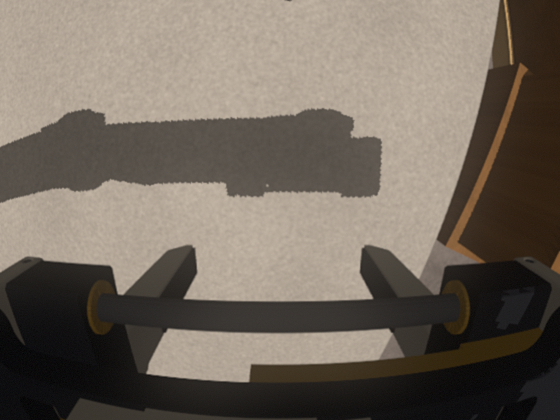

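```bash
python3 - <<'E'
import cv2
a=cv2.imread("pics/top0.png")[110:290,290:470]; cv2.imwrite("pics/top0z.png",cv2.resize(a,(720,720//1)[:2] if 0 else None,fx=3.3,fy=3.3,interpolation=cv2.INTER_CUBIC) if 0 else cv2.resize(a,(594,594),interpolation=cv2.INTER_CUBIC))
a=cv2.imread("pics/scene0.png")[190:360,70:270]; cv2.imwrite("pics/scene0z.png",cv2.resize(a,(700,595),interpolation=cv2.INTER_CUBIC))
E
```

```text
(no output)
```

View pics/top0z.png

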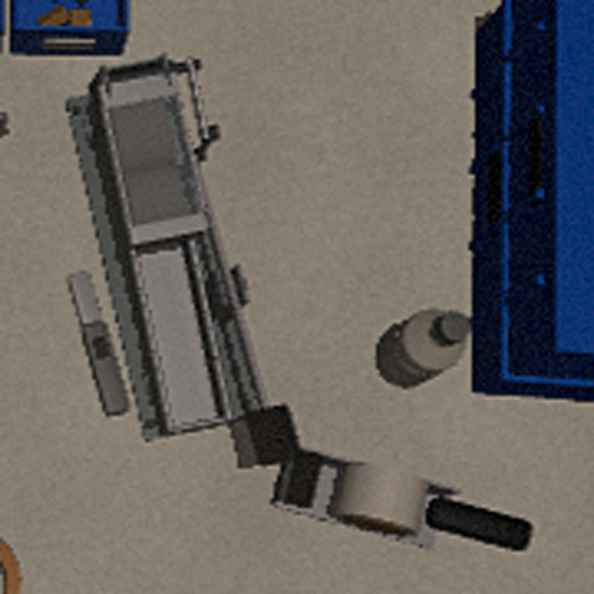

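View pics/scene0z.png

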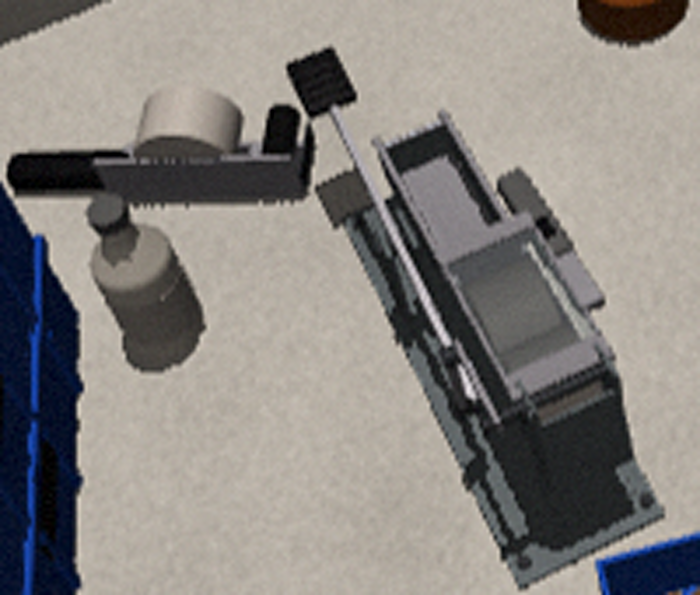

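```bash
cat > h.py <<'E'
from station import bot, optics
import cv2, numpy as np
C={n:optics.snapshot(n) for n in []}
K={}
K["scene"]=(503.3211,282.4111,212.0672)
K["top"]=(510.6505,270.243,214.4334)
def cam(n):
    s=optics.snapshot(n); return s
def ray(s,p):
    d=np.array([(p[0]-s["cx"])/s["fx"],(p[1]-s["cy"])/s["fy"],1]); R=np.array(s["R"]);t=np.array(s["t"])
    return -R.T@t, R.T@d
def atz(s,p,z):
    o,d=ray(s,p); return o+d*(z-o[2])/d[2]
def tri(s1,p1,s2,p2):
    o1,d1=ray(s1,p1);o2,d2=ray(s2,p2)
    ab=np.linalg.lstsq(np.c_[d1,-d2],o2-o1,rcond=None)[0]
    a=o1+d1*ab[0];b=o2+d2*ab[1]; return (a+b)/2,np.linalg.norm(a-b)
def proj(s,X):
    c=np.array(s["R"])@X+np.array(s["t"]); return np.array([s["fx"]*c[0]/c[2]+s["cx"],s["fy"]*c[1]/c[2]+s["cy"]])
E
python3 - <<'E'
from h import *
S=cam("scene");T=cam("top")
z=lambda p:(p[0]/3.3+290,p[1]/3.3+110)
y=lambda p:(p[0]/3.5+70,p[1]/3.5+190)
print("paddle",tri(T,z((271,434)),S,y((322,82))))
print("paddle corners z.14",[atz(T,z(p),.14).round(3) for p in [(247,414),(287,405),(299,450),(253,465)]])
for n,p,h in [("paddle",(271,434),.14),("chute base rearL",(72,105),0),("base frontL",(148,437),.0),("gun front corner base",(275,502),0),("gun top corner",(300,450),.08),("gun top right",(340,460),.08),("tray front l",(163,433),.07),("tray front r",(225,420),.07), ("bottle cap",(452,328),.165),("lid front l",(133,240),.165),("lid front r",(207,222),.165),("rear l",(97,88),.165)]:
    print(n,atz(T,z(p),h).round(3))
# predict with chute hypotheses
E
```

```text
paddle (array([ 0.49418029, -0.304427  ,  0.13627931]), np.float64(0.0010946530457280087))
paddle corners z.14 [array([ 0.512, -0.282,  0.14 ]), array([ 0.52 , -0.318,  0.14 ]), array([ 0.479, -0.328,  0.14 ]), array([ 0.465, -0.286,  0.14 ])]
paddle [ 0.494 -0.303  0.14 ]
chute base rearL [ 0.851 -0.138  0.   ]
base frontL [ 0.509 -0.211  0.   ]
gun front corner base [ 0.446 -0.335  0.   ]
gun top corner [ 0.487 -0.343  0.08 ]
gun top right [ 0.479 -0.38   0.08 ]
tray front l [ 0.503 -0.216  0.07 ]
tray front r [ 0.516 -0.275  0.07 ]
bottle cap [ 0.589 -0.464  0.165]
lid front l [ 0.666 -0.177  0.165]
lid front r [ 0.684 -0.244  0.165]
rear l [ 0.811 -0.145  0.165]
```

```bash
python3 -m handwheel '0.6 0.6 0 -0.1 0;0.65 0.65 0 -0.1 0;0.65 0.65 0 -0.1 0;0.65 0.65 0 -0.1 0;0.65 0.65 0 -0.1 0;0.65 0.65 0 -0.1 0;0.65 0.65 0 -0.1 0;0.6 0.6 0 -0.1 0' 20
```

```text
clock: 0.92
eef_pos: [0.3843, -0.419, 0.4049]
tcp_rot: [[0.978, 0.208, 0.001], [0.208, -0.978, 0.0], [0.001, -0.0, -1.0]]
force: [1.0, 0.4, -0.2]
finger_gap: 0.0443
```

```bash
python3 -m handwheel '0.6 0.6 0 0 0;0.6 0.65 0 0 0;0.6 0.65 0 0 0;0.5 0.5 0 0 0;0.4 0.4 0 0 0;0.1 0.1 0 0 0;0 0 0 0 0;0 0 0 0 0' 20; python3 - <<'E'
from h import *
print(bot.get_state()["eef_pos"])
for n in ["scene","top","wrist"]:
    s=cam(n)["frame"][:,:,::-1]
    if n=="top": s=cv2.resize(s[180:300,300:460],(800,600),interpolation=cv2.INTER_CUBIC)
    if n=="scene": s=cv2.resize(s[140:290,70:270],(800,600),interpolation=cv2.INTER_CUBIC)
    cv2.imwrite(f"pics/{n}1.png",s)
E
```

```text
clock: 1.58
eef_pos: [0.4939, -0.3061, 0.4046]
tcp_rot: [[0.979, 0.206, -0.001], [0.206, -0.979, -0.001], [-0.002, 0.001, -1.0]]
force: [1.0, -1.2, 0.4]
finger_gap: 0.0004
[ 0.49393631 -0.3060814   0.40458862]
```

View pics/scene1.png

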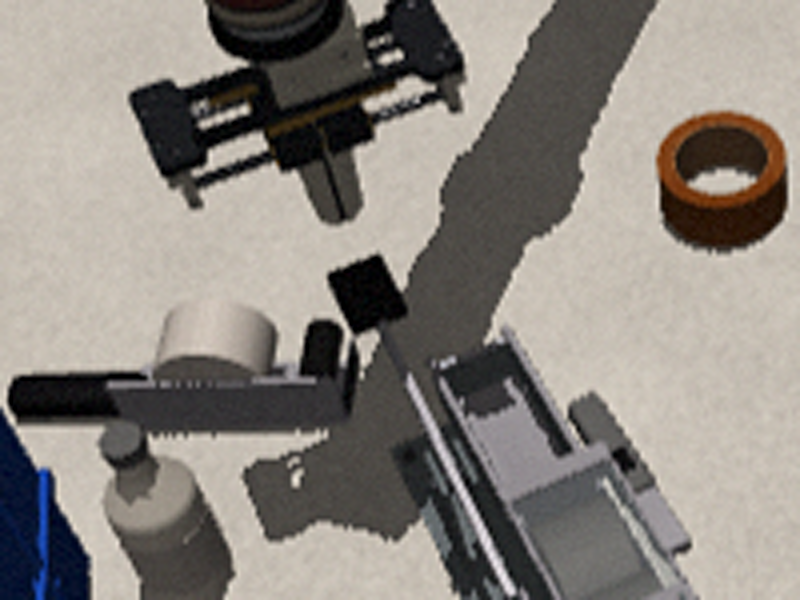

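View pics/wrist1.png

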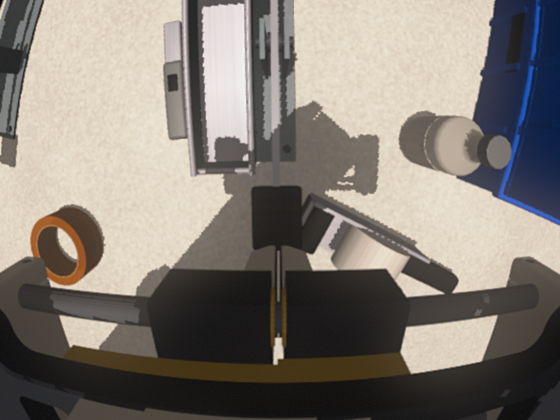

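```bash
cat >> h.py <<'E'
def wat(s,st,p,z):
    u=np.array([p[0]-s["cx"],p[1]-s["cy"]]);r=np.linalg.norm(u);th=r/s["fx"]
    d=np.array([*(np.sin(th)*u/r),np.cos(th)]);M=np.array(s["tool_from_camera"])
    o=st["eef_pos"]+st["tcp_rot"]@M[:3,3];d=st["tcp_rot"]@M[:3,:3]@d
    return o+d*(z-o[2])/d[2]
E
python3 - <<'E'
from h import *
st=bot.get_state();s=cam("wrist")
ex=st["tcp_rot"][:,0];ey=st["tcp_rot"][:,1]
for p,z in [((252,187),.135),((302,187),.135),((252,247),.143),((303,247),.143),((308,195),.08),((321,256),0.0),((275,10),.125),((278,180),.13)]:
    X=wat(s,st,p,z);d=X-st["eef_pos"];print(p,X.round(3),"along",(d@ex).round(4),"across",(d@ey).round(4))
E
```

```text
(252, 187) [ 0.514 -0.284  0.135] along 0.0251 across -0.0189
(302, 187) [ 0.522 -0.322  0.135] along 0.0251 across 0.02
(252, 247) [ 0.468 -0.293  0.143] along -0.0216 across -0.0194
(303, 247) [ 0.476 -0.332  0.143] along -0.0217 across 0.0211
(308, 195) [ 0.506 -0.335  0.08 ] along 0.0073 across 0.03
(321, 256) [ 0.417 -0.381  0.   ] along -0.0888 across 0.0564
(275, 10) [ 0.658 -0.272  0.125] along 0.169 across -0.0009
(278, 180) [ 0.522 -0.303  0.13 ] along 0.0298 across 0.0013
```

```bash
python3 -m handwheel '0 0 -0.4 0 0;0 0 -0.5 0 0;0 0 -0.5 0 0;0 0 -0.3 0 0;0 0 -0.1 0 0;0 0 0 0 0' 20;  python3 -m handwheel '0 0 -0.1 0 0;0 0 -0.1 0 0;0 0 -0.1 0 0;0 0 -0.1 0 0;0 0 0 0 0'
```

```text
clock: 2.28
eef_pos: [0.494, -0.3056, 0.3318]
tcp_rot: [[0.979, 0.206, -0.002], [0.206, -0.979, 0.001], [-0.002, -0.001, -1.0]]
force: [-0.7, 0.4, -0.5]
finger_gap: 0.0006
clock: 2.7
eef_pos: [0.4941, -0.3059, 0.3176]
tcp_rot: [[0.978, 0.206, -0.001], [0.206, -0.978, -0.002], [-0.001, 0.002, -1.0]]
force: [-2.2, -0.8, 3.7]
finger_gap: 0.0002
```

```bash
python3 -m handwheel '0 0 -0.15 0 0;0 0 -0.15 0 0;0 0 -0.15 0 0;0 0 -0.15 0 0;0 0 -0.15 0 0;0 0 -0.1 0 0;0 0 0 0 0';  python3 -m handwheel '0 0 -0.05 0 0;0 0 0 0 0'; python3 -m handwheel '0 0 -0.05 0 0;0 0 0 0 0'
```

```text
clock: 3.28
eef_pos: [0.4932, -0.3063, 0.2829]
tcp_rot: [[0.979, 0.206, -0.004], [0.206, -0.979, -0.001], [-0.004, 0.001, -1.0]]
force: [-5.1, -1.9, 6.5]
finger_gap: 0.0002
clock: 3.45
eef_pos: [0.4933, -0.3062, 0.2814]
tcp_rot: [[0.979, 0.206, -0.003], [0.206, -0.979, -0.002], [-0.004, 0.001, -1.0]]
force: [-5.9, -0.6, 6.1]
finger_gap: 0.0007
clock: 3.62
eef_pos: [0.4933, -0.3063, 0.2801]
tcp_rot: [[0.979, 0.206, -0.003], [0.206, -0.979, -0.002], [-0.003, 0.001, -1.0]]
force: [-7.4, -0.8, 8.2]
finger_gap: 0.0004
```

```bash
python3 -m handwheel '0 0 -0.05 0 0;0 0 0 0 0';  python3 -m handwheel '0 0 -0.05 0 0;0 0 0 0 0'; python3 - <<'E'
from h import *
for n in ["scene","top","wrist"]:
    s=cam(n)["frame"][:,:,::-1]
    if n=="top": s=cv2.resize(s[110:290,290:470],(594,594),interpolation=cv2.INTER_CUBIC)
    if n=="scene": s=cv2.resize(s[160:360,70:320],(750,600),interpolation=cv2.INTER_CUBIC)
    cv2.imwrite(f"pics/{n}2.png",s)
E
```

```text
clock: 3.78
eef_pos: [0.4933, -0.3063, 0.2798]
tcp_rot: [[0.979, 0.206, -0.003], [0.206, -0.979, -0.002], [-0.003, 0.001, -1.0]]
force: [-8.9, 0.4, 18.0]
finger_gap: 0.0002
clock: 3.95
eef_pos: [0.4933, -0.3062, 0.2795]
tcp_rot: [[0.979, 0.206, -0.002], [0.206, -0.979, -0.002], [-0.003, 0.002, -1.0]]
force: [-10.3, 1.7, 26.6]
finger_gap: 0.0005
```

View pics/scene2.png

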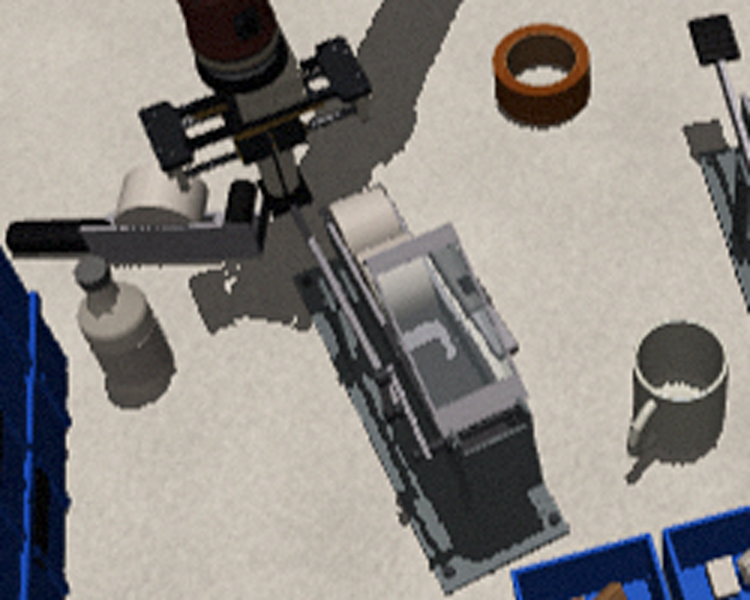

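View pics/wrist2.png

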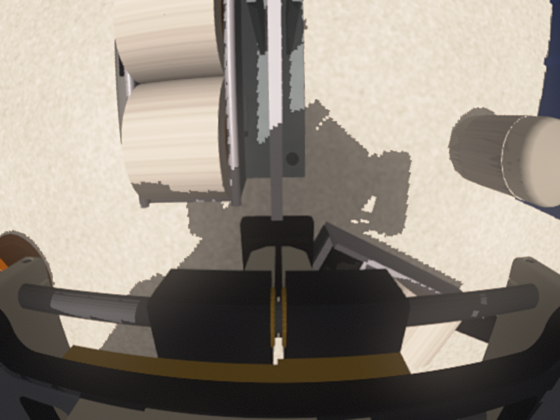

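View pics/top2.png

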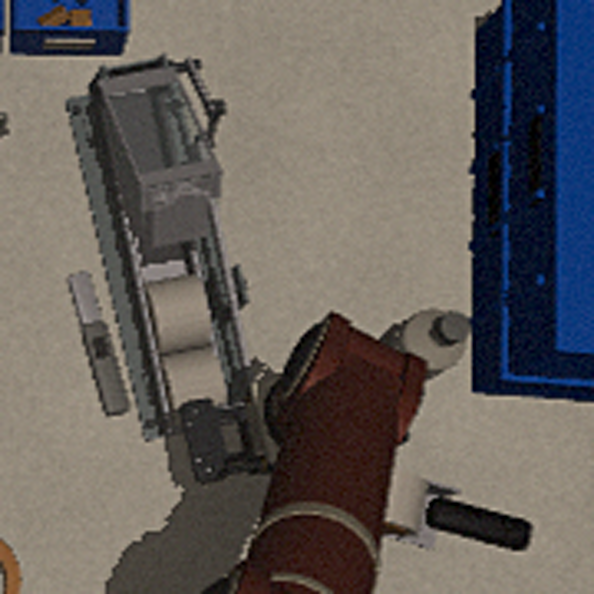

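```bash
python3 -m handwheel '0 0 0 0 0;0 0 0 0 0;0 0 0 0 0;0 0 0 0 0;0 0 0 0 0;0 0 0 0 0;0 0 0 0 0;0 0 0 0 0'; python3 -m handwheel '0 0 0 0 0;0 0 0 0 0;0 0 0 0 0;0 0 0 0 0'; python3 - <<'E'
from h import *
s=cam("wrist")["frame"][:,:,::-1]
cv2.imwrite("pics/wrist3.png",s); b=cv2.imread("pics/wrist2.png"); print(cv2.absdiff(s,b)[:210,100:240].max(), cv2.absdiff(s,b)[:210,100:240].mean())
T=cam("top"); z=lambda p:(p[0]/3.3+290,p[1]/3.3+110)
# chute frame from paddle line
th=np.radians(12); 
print([atz(T,z(p),.14).round(3) for p in [(180,350),(175,285)]])
E
```

```text
clock: 4.77
eef_pos: [0.4932, -0.3062, 0.2795]
tcp_rot: [[0.979, 0.206, -0.002], [0.206, -0.979, -0.002], [-0.002, 0.002, -1.0]]
force: [-11.5, 2.7, 26.7]
finger_gap: 0.0005
clock: 5.1
eef_pos: [0.4932, -0.3062, 0.2795]
tcp_rot: [[0.979, 0.206, -0.002], [0.206, -0.979, -0.002], [-0.002, 0.002, -1.0]]
force: [-10.0, 1.4, 26.3]
finger_gap: 0.0004
41 0.585204081632653
[array([ 0.57 , -0.222,  0.14 ]), array([ 0.631, -0.218,  0.14 ])]
```

View pics/wrist3.png

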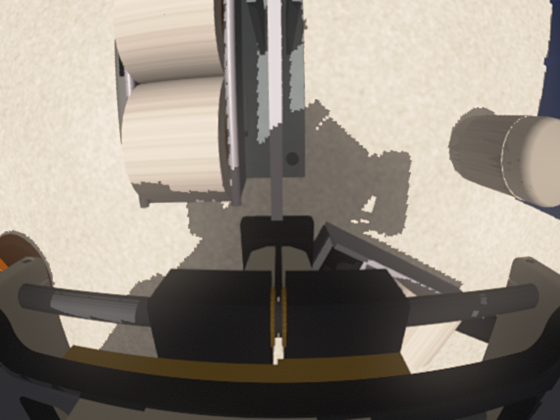

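```bash
for i in 1; do python3 -m handwheel '0 0 0.03 0 0;0 0 0.03 0 0;0 0 0.03 0 0;0 0 0.03 0 0;0 0 0.03 0 0;0 0 0.03 0 0;0 0 0.03 0 0;0 0 0.03 0 0'; python3 -m handwheel '0 0 0.03 0 0;0 0 0.03 0 0;0 0 0.03 0 0;0 0 0.03 0 0;0 0 0.03 0 0;0 0 0.03 0 0;0 0 0.03 0 0;0 0 0.03 0 0'; python3 -m handwheel '0 0 0.03 0 0;0 0 0.03 0 0;0 0 0.03 0 0;0 0 0.03 0 0;0 0 0.03 0 0;0 0 0.03 0 0;0 0 0.03 0 0;0 0 0.03 0 0'; done
```

```text
clock: 5.87
eef_pos: [0.4931, -0.3063, 0.2853]
tcp_rot: [[0.979, 0.206, -0.004], [0.206, -0.979, -0.002], [-0.004, 0.001, -1.0]]
force: [-6.8, -0.9, 7.0]
finger_gap: 0.0006
clock: 6.53
eef_pos: [0.493, -0.3063, 0.295]
tcp_rot: [[0.979, 0.206, -0.004], [0.206, -0.979, -0.002], [-0.004, 0.001, -1.0]]
force: [-5.9, -0.6, 6.9]
finger_gap: 0.0006
clock: 7.2
eef_pos: [0.4934, -0.3062, 0.3047]
tcp_rot: [[0.979, 0.206, -0.003], [0.206, -0.979, -0.002], [-0.003, 0.001, -1.0]]
force: [-5.3, -1.4, 6.9]
finger_gap: 0.0004
```

```bash
python3 -m handwheel '0 0 0.03 0 0;0 0 0.03 0 0;0 0 0.02 0 0;0 0 0.02 0 0;0 0 0.02 0 0;0 0 0.02 0 0;0 0 0.02 0 0;0 0 0.02 0 0'; python3 -m handwheel '0 0 0.02 0 0;0 0 0.02 0 0;0 0 0.01 0 0;0 0 0.01 0 0;0 0 0.01 0 0;0 0 0.01 0 0;0 0 0.01 0 0;0 0 0.01 0 0'; python3 -m handwheel '0 0 0.01 0 0;0 0 0.01 0 0;0 0 0.01 0 0;0 0 0.01 0 0;0 0 0.01 0 0;0 0 0.01 0 0;0 0 0.01 0 0;0 0 0.01 0 0' 
```

```text
clock: 7.87
eef_pos: [0.4939, -0.306, 0.3121]
tcp_rot: [[0.978, 0.206, -0.001], [0.206, -0.978, -0.002], [-0.002, 0.002, -1.0]]
force: [-4.4, -1.6, 7.2]
finger_gap: 0.0006
clock: 8.53
eef_pos: [0.4943, -0.3058, 0.3162]
tcp_rot: [[0.978, 0.207, -0.0], [0.207, -0.978, -0.002], [-0.001, 0.002, -1.0]]
force: [-3.9, -1.5, 6.1]
finger_gap: 0.0005
clock: 9.2
eef_pos: [0.4946, -0.3057, 0.3196]
tcp_rot: [[0.978, 0.207, 0.001], [0.207, -0.978, -0.002], [0.001, 0.002, -1.0]]
force: [-3.5, -1.4, 6.1]
finger_gap: 0.0003
```

```bash
python3 -m handwheel '0 0 0.01 0 0;0 0 0.01 0 0;0 0 0.01 0 0;0 0 0.01 0 0;0 0 0.01 0 0;0 0 0.01 0 0;0 0 0.01 0 0;0 0 0.01 0 0'; python3 -m handwheel '0 0 0.01 0 0;0 0 0.01 0 0;0 0 0.01 0 0;0 0 0.01 0 0;0 0 0.01 0 0;0 0 0.01 0 0;0 0 0.01 0 0;0 0 0.01 0 0' 
```

```text
clock: 9.87
eef_pos: [0.495, -0.3055, 0.3229]
tcp_rot: [[0.978, 0.207, 0.002], [0.207, -0.978, -0.002], [0.002, 0.003, -1.0]]
force: [-3.0, -1.8, 5.8]
finger_gap: 0.0001
clock: 10.53
eef_pos: [0.4954, -0.3054, 0.3262]
tcp_rot: [[0.978, 0.207, 0.003], [0.207, -0.978, -0.002], [0.003, 0.003, -1.0]]
force: [-1.8, -0.2, 5.7]
finger_gap: 0.0004
```

```bash
python3 -m handwheel '0 0 0.01 0 0;0 0 0.01 0 0;0 0 0.01 0 0;0 0 0.01 0 0;0 0 0.01 0 0;0 0 0.01 0 0;0 0 0.01 0 0;0 0 0.01 0 0'; python3 -m handwheel '0 0 0.01 0 0;0 0 0.01 0 0;0 0 0.01 0 0;0 0 0.01 0 0;0 0 0.01 0 0;0 0 0.01 0 0;0 0 0.01 0 0;0 0 0.01 0 0' 
```

```text
clock: 11.2
eef_pos: [0.4949, -0.3043, 0.3271]
tcp_rot: [[0.978, 0.208, -0.001], [0.208, -0.978, 0.002], [-0.001, -0.002, -1.0]]
force: [-0.1, -0.9, 0.2]
finger_gap: 0.0006
clock: 11.87
eef_pos: [0.4949, -0.3049, 0.3308]
tcp_rot: [[0.978, 0.207, -0.0], [0.207, -0.978, 0.0], [0.0, -0.0, -1.0]]
force: [0.1, 0.5, 0.1]
finger_gap: 0.0003
```

Force fell to zero at about 0.3265, so the lever is at rest. Moving clear and checking.

```bash
python3 -m handwheel '0 0 0.2 0 0;0 0 0.4 0 0;0 0 0.5 0 0;0 0 0.6 0 0;0 0 0.6 0 0;-0.4 -0.4 0.3 0 0;-0.6 -0.6 0 0 0;-0.6 -0.6 0 0 0';python3 -m handwheel '-0.6 -0.6 0 0 0;-0.6 -0.6 0 0 0;-0.6 -0.6 0 0 0;-0.6 -0.6 0 0 0;-0.6 -0.6 0 0 0;-0.3 -0.3 0 0 0;0 0 0 0 0;0 0 0 0 0'; python3 - <<'E'
from h import *
for n in ["scene","top"]:
    s=cam(n)["frame"][:,:,::-1]
    cv2.imwrite(f"pics/{n}4f.png",s)
    b=cv2.imread(f"pics/{n}0.png")
    if n=="top": s,b=[np.ascontiguousarray(i[110:290,290:470]) for i in (s,b)]
    if n=="scene": s,b=[np.ascontiguousarray(i[190:360,70:250]) for i in (s,b)]
    cv2.imwrite(f"pics/{n}4.png",cv2.resize(np.hstack([b,s]),(800,400),interpolation=cv2.INTER_CUBIC))
E
```

```text
clock: 12.53
eef_pos: [0.4311, -0.3687, 0.4368]
tcp_rot: [[0.977, 0.211, 0.003], [0.211, -0.977, -0.002], [0.003, 0.003, -1.0]]
force: [-0.5, -0.3, 0.5]
finger_gap: 0.0003
clock: 13.2
eef_pos: [0.2982, -0.5012, 0.4352]
tcp_rot: [[0.979, 0.205, 0.001], [0.205, -0.979, 0.0], [0.001, 0.0, -1.0]]
force: [0.0, 0.5, -0.3]
finger_gap: 0.0003
```

View pics/scene4.png

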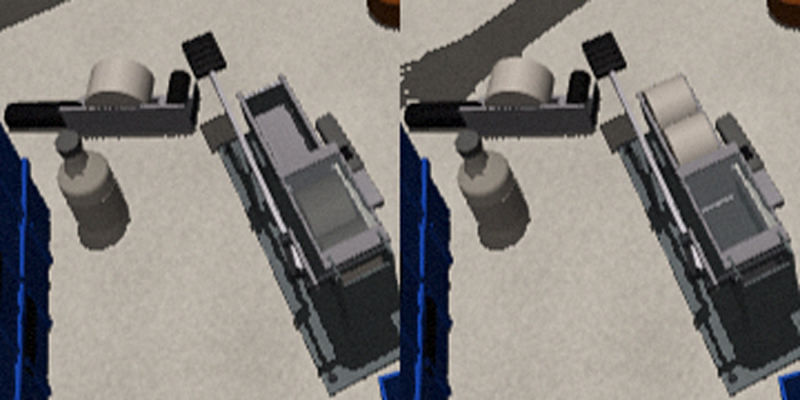

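View pics/top4.png

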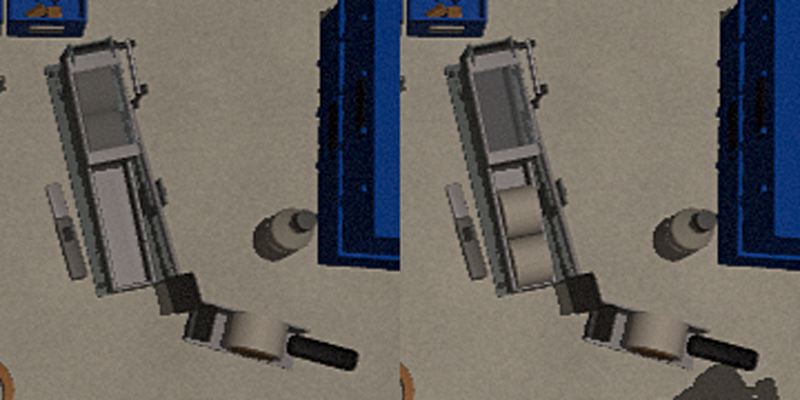

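View pics/scene4f.png

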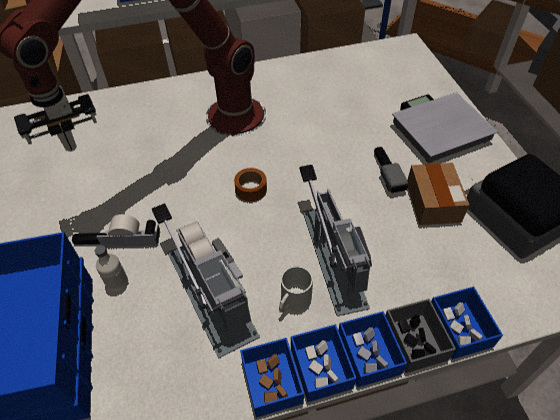

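The before and after pictures match for the lid, the paddle and the loose items. Both rolls lie in the tray, the lid is shut and the arm is clear.

```bash
python3 -c "
from station import bot
print(bot.sign_off())"
```

```text
the job is handed in; nothing more can be done
None
```

Both wide rolls are out in the tray, the wide chute's lid is shut again, and the job is handed in at about 13 s of the 48 s allowed.

- **Pressing:** I pushed the wide paddle down with the closed fingertips until the force jumped from about 8 to 27 N, meaning it was on its stop. I held it there for over a second, and pictures showed the lid up and both rolls at rest in the tray.
- **Closing:** I eased the lever up at about 14 mm/s, slowing to about 5 mm/s over the last part. The paddle force stayed at about 6 N until it fell to zero at the top, where the paddle is back at its rest height, so the lid came down under control. I judged this from the force reading and pictures, not from a measured lid speed.
- **Last checks:** By eye, the before and after pictures show the wide lid and paddle where they started. The narrow chute is closed, the knife, bottle, tape gun and other items have not moved, and the arm is well clear. None of the checks failed or disagreed.

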